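# Rebuild the stem of a donated table lamp

## Robot

A 6-joint arm with a two-finger parallel gripper is mounted at the origin on the work surface. World frame = base frame: x ahead of the robot, y to its left, z up, the work surface at z = 0. Lengths are in m, angles in rad, forces in N, time in s.
With the tool pointing down it reaches from about 0.35 to 0.775 m from the base axis. Payload 7.3 kg.
Tool frame: the origin (TCP) lies midway between the tips of the shut fingers; the grasp point (between the pads) lies 19 mm behind it (tcp_to_grasp is the distance from the TCP to the grasp point, in m); z points along the fingers, y is the line along which they close (so a half turn about z gives the same grasp; the last joint's range is limited). The gripper opens to 92 mm and grips with 3 to 60 N. Pads are 19 mm wide; open, the fingers measure 130 mm over their backs; the gripper's body (75 mm by 190 mm) begins 47 mm behind the grasp point.
Start: joints at [-0.146, 0.342, 1.524, -0, 1.275, -0.146], TCP at [0.525, 0, 0.227] pointing down, gripper open.
Joint ranges: [-2.53, 2.53], [-0.77, 2.02], [0.04, 2.7], [-1, 4.14], [0.28, 2.66], [-3.11, 3.11]. Speed limits (rad/s): [2.57, 2.57, 3.14, 3.14, 3.14, 3.14].

## Interface

Orientations are given as [roll, pitch, yaw] about the fixed x, y, z axes, in that order (R = Rz(yaw) Ry(pitch) Rx(roll)).
In Python, from cell import observe, read_camera, calibration, hand_in, tcp_to_grasp gives the robot as it stands.
- The arm moves only by the tool send_rows, never from a script. Its argument "targets" is a list of rows, each a list of 5 numbers: the opening, from 0 (shut) to 1 (fully open), then the shift along the world's x, y, z in m, then the turn about the world's z in rad. A call has 1 to 5 rows; each row shifts and turns the commanded pose from where the row before left it; what a row does not reach is not made up. A row lasts 1/10 s, in which the tool goes at most 50 mm and 8.59 degrees, less where a joint would pass 70% of its speed; a pose out of reach is approached as far as the arm can. A call is refused whole if a number of a shift passes 0.05 or a number of a turn 0.15, either way. A call with a gripper value outside its range is refused whole. The fingers move at their own pace and stop on an object; "grip_force" is the grip in N (left out, the last holds). Time passes only in rows, so rows that do not move let the fingers close. It gives the time, the measured TCP pose, the force, the opening and the grip force at its end, in the units of the state.
- observe(): the state, without advancing time (a new reading comes with each control period).
- read_camera(name): name is "scene" or "side" or "wrist"; returns (picture, depth): 480x640x3 uint8, red, green, blue; 480x640 float32, m along the optical axis (not along the pixel's ray), 0 where there is no reading.
- calibration(name): a dict with "intrinsics" (3x3 intrinsics, pixels), "k1" (the pictures are not rectified: a ray, as slopes to the right and down, at radius r is drawn at 1 + k1 r^2 times it, then the intrinsics apply), "world_to_cam" (4x4, takes a point from world to camera coordinates); the wrist camera has in their place "hand_eye" (4x4, takes a point from camera to tool coordinates, whose origin is the TCP and whose axes are the flange's). Camera axes: x right, y up, looking along -z (the intrinsics and any distortion apply to the point x, -y, -z); pixel columns grow to the right and rows downward; lengths in m; the calibration is good to about 2 mm. A picture is of the moment at which its call begins: read the wrist's pose just before it. calibration takes no time and is no camera call.
- hand_in(): hands the job in; it is judged then, once.
The state is a dict: "time": time; "qpos": joint angles; "qvel": joint speeds; "joint_efforts": joint torques, N m; "tool_pos": TCP position; "tool_rot": TCP orientation; "contact_force": force on the tool from outside, world axes, zero at the start; "torque": the same for the moment, N m; "opening": finger opening in m; "grip_force": force on a finger pad.
Only numpy, scipy, OpenCV 4.12 (cv2) and the standard library are available. Lean on these libraries where they do the work, as an engineer would, in place of code of your own. Each camera call takes 0.05 s, during which the arm holds its last target. There are 200 camera calls.

## Task

Get the donated lamp ready for sale: lift the white packing tube off its rod and put it in the wooden crate. Then take the long wooden sleeve (not the short one) off the leaning rack, slide it down the lamp's rod until it stands on the foot, and slide the wooden collar down the rod until it rests on the sleeve. Lower both wooden parts in the gripper until they are down rather than dropping them, and leave everything else on the counter where it is.

Things in the scene. Friction and masses are not known exactly. Their poses are not given: they have to be found in the camera images.
- lamp: unfinished table lamp, fixed to the counter: dark round foot 140 mm diameter, 22 mm tall, with a bare steel rod of 16 mm diameter standing upright in its centre up to 167 mm above the counter (its top 10 mm taper to 6 mm diameter). Origin under the centre of the foot, z up along the rod
- rod_top (a point): the tip of the lamp rod, on its axis, 167 mm above the counter
- seat (a point): the point on the rod's axis at the top face of the foot (flat, 45 mm radius), 22 mm above the counter
- packing_tube: white plastic packing tube that stands on the lamp's rod at the start: 110 mm long, 52 mm outside and 25 mm inside diameter; origin at the centre of its lower end, z along its axis
- packing_tube_mid (a point): middle of the packing tube, on its axis, 55 mm from either end
- sleeve: the long turned sleeve of pale wood: 100 mm long, 40 mm outside and 20 mm inside diameter. At the start it sits on a leaning peg of the rack, its upper end leaning sideways 35 degrees towards the lamp. Origin at the centre of its lower end, z along its axis towards the upper end; either end may go down
- sleeve_mid (a point): middle of the long sleeve, on its axis, 50 mm from either end
- collar: flat turned wooden collar lying on the counter: 60 mm outside and 21 mm inside diameter, 30 mm thick; origin at the centre of its underside, z up; either face may go down
- collar_mid (a point): middle of the collar, on its axis, 15 mm above its underside
- rack: fixed wooden peg rack 240 mm wide: a sloping board with two pegs 120 mm apart along its y, both leaning 35 degrees from vertical towards its -x (sideways, towards the lamp); pegs 17 mm diameter and 58 mm long, reaching that far up into the sleeves, which come off along the pegs. Which peg carries the long sleeve varies. Origin on the counter under the middle of the board
- crate: fixed open wooden crate 190 mm (x) x 170 mm (y) x 70 mm tall, walls and floor 8 mm thick; origin under its centre
- short_sleeve: bystander: second turned sleeve of pale wood on the other peg of the rack, same bore and 40 mm outside diameter but only 70 mm long; origin at the centre of its lower end, z along its axis
- candle_jar: bystander: amber jar candle with a wooden lid, 56 mm diameter, 75 mm tall; origin under its centre
- mug: bystander: white mug, 76 mm diameter, 90 mm tall, handle at its +y; origin under its centre
- trinket_box: bystander: closed dark wooden box 90 x 70 x 50 mm; origin under its centre
- bowl: bystander: blue ceramic bowl, 120 mm diameter, 50 mm tall; origin under its centre
- brush: bystander: hand brush 180 mm long lying on the counter, along its x
- pot: bystander: terracotta pot, 80 mm diameter, 85 mm tall; origin under its centre
There are look-alikes about, which are no part of the job. Leave any orange or yellow look-alike of the collar alone. Leave any yellow look-alike of the sleeve alone.

How it is judged:
By the outcome, as a careful person would: the job done as asked, in the order asked, and still so for the second after the job is handed in, with the robot touching nothing.
It also fails if it takes over 72 s, if anything falls off the work surface, if the arm or the gripper's body presses on something with over 40 N, if the wrist force passes 120 N, or if a joint passes its speed limit or range.

## Working session

There is one attempt and no reset: what is moved stays moved. The work goes in short steps, Python scripts to look and compute and a tool call to move; the robot and the scene stay as the last step left them, time stands still between calls to the robot, and variables do not carry over. Pictures are saved under pics/ and viewed, at most 10 in all, crops included, and the job is handed in when it is done.

Besides the shell and the picture viewer there is one more tool, called after "Request:" as name(argument=value, ...), one argument or row to a line, values as JSON. send_rows: Moves the arm, as the interface text tells. Its arguments: {"type":"object","properties":{"targets":{"type":"array","items":{"type":"array","items":{"type":"number"}}},"grip_force":{"type":"number"}},"required":["targets"]}

```bash
ls; mkdir -p pics; python3 - <<'E'
from cell import *
import cv2,numpy as np
np.set_printoptions(precision=4,suppress=True)
print(observe(),tcp_to_grasp)
for n in ["scene","side"]:
    p,d=read_camera(n); cv2.imwrite(f"pics/{n}0.png",p[:,:,::-1]); np.savez(f"{n}0.npz",p=p,d=d)
    print(n,calibration(n))
print(calibration("wrist"))
E
```

```text
pics
{'time': 0.0, 'qpos': array([-0.146 ,  0.3427,  1.5251,  0.    ,  1.2754, -0.146 ]), 'qvel': array([-0.001 , -0.0005, -0.0002,  0.0005, -0.0003, -0.0004]), 'joint_efforts': array([  0.0008, -43.1246, -24.422 ,   0.0718,   0.0559,  -0.0001]), 'tool_pos': array([0.5246, 0.0001, 0.226 ]), 'tool_rot': array([-3.1401, -0.0002,  1.5708]), 'contact_force': array([0.298 , 0.4706, 0.0243]), 'torque': array([ 0.0729,  0.0293, -0.0077]), 'grip_force': 0.0, 'opening': 0.0919061270567179} 0.0188
scene {'intrinsics': array([[472.1999,   0.    , 318.6064],
       [  0.    , 472.1999, 239.0798],
       [  0.    ,   0.    ,   1.    ]]), 'k1': -0.08775148028669535, 'world_to_cam': array([[-0.6813,  0.7317,  0.021 ,  0.3418],
       [-0.4333, -0.4262,  0.7941,  0.184 ],
       [ 0.59  ,  0.532 ,  0.6074, -1.4756],
       [ 0.    ,  0.    ,  0.    ,  1.    ]])}
side {'intrinsics': array([[503.5469,   0.    , 327.0003],
       [  0.    , 503.5469, 231.9098],
       [  0.    ,   0.    ,   1.    ]]), 'k1': -0.09433663895235993, 'world_to_cam': array([[ 0.9565, -0.2918, -0.0018, -0.5013],
       [ 0.2169,  0.7069,  0.6732, -0.2272],
       [-0.1952, -0.6443,  0.7394, -1.1162],
       [ 0.    ,  0.    ,  0.    ,  1.    ]])}
{'intrinsics': array([[352.6148,   0.    , 315.7223],
       [  0.    , 352.6148, 239.5026],
       [  0.    ,   0.    ,   1.    ]]), 'k1': -0.050501931180965846, 'hand_eye': array([[-0.0005,  0.967 ,  0.2548,  0.0674],
       [ 1.    ,  0.0003,  0.0007,  0.0013],
       [ 0.0006,  0.2548, -0.967 , -0.1582],
       [ 0.    ,  0.    ,  0.    ,  1.    ]])}
```

View pics/scene0.png

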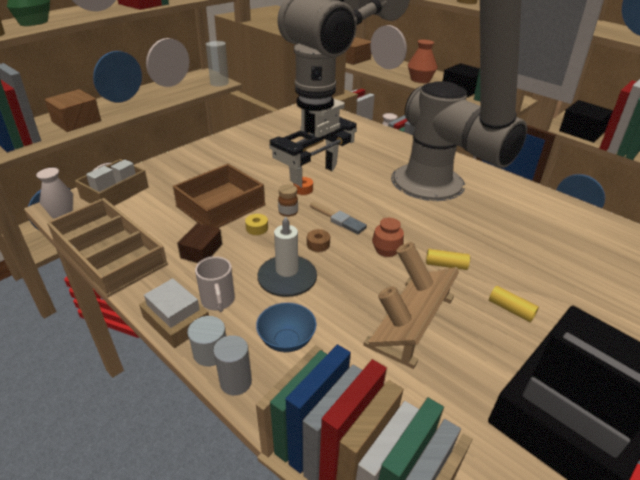

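View pics/side0.png

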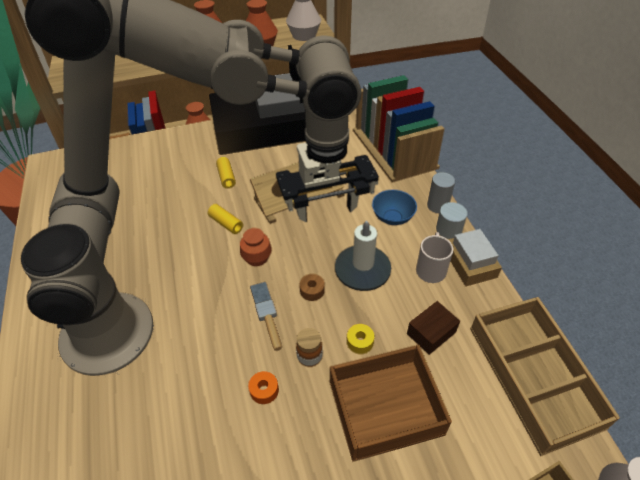

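The scene view shows the lamp with its white tube at (287,250), the brown collar at (318,240), and the crate at (220,195). The two leaning sleeves are at (395,305) and (415,267), and the gripper hides the rack in the side view. The yellow and orange rings at (256,223) and (304,186), and the yellow tubes at (447,259) and (513,303), are look-alikes.

```bash
cat > h.py <<'E'
import numpy as np,cv2
from cell import *
from scipy.optimize import least_squares
from scipy.spatial.transform import Rotation as Ro
np.set_printoptions(precision=4,suppress=True)
def c2w(n,st=None):
    c=calibration(n)
    if n!="wrist": return c,np.linalg.inv(c["world_to_cam"])
    T=np.eye(4);T[:3,:3]=Ro.from_euler("xyz",st["tool_rot"]).as_matrix();T[:3,3]=st["tool_pos"]
    return c,T@c["hand_eye"]
def rays(n,uv,st=None):
    c,M=c2w(n,st)
    s=cv2.undistortPoints(np.float64(uv).reshape(-1,1,2),c["intrinsics"],np.array([c["k1"],0,0,0])).reshape(-1,2)
    d=np.c_[s[:,0],-s[:,1],-np.ones(len(s))]@M[:3,:3].T
    return M[:3,3],d
def onz(n,uv,z,st=None):
    o,d=rays(n,uv,st); return o+d*((z-o[2])/d[:,2])[:,None]
def cloud(n,dep,st=None):
    v,u=np.mgrid[:480,:640]; o,d=rays(n,np.c_[u.ravel(),v.ravel()],st)
    P=(o+d*dep.reshape(-1,1)).reshape(480,640,3); P[dep<=0]=np.nan; return P
def circ(xy,r,outl=.003):
    f=lambda q:np.hypot(xy[:,0]-q[0],xy[:,1]-q[1])-r
    return least_squares(f,np.median(xy,0),loss="soft_l1",f_scale=outl).x
def cap(n,tag=None):
    st=observe(); p,d=read_camera(n)
    if tag: cv2.imwrite(f"pics/{tag}.png",p[:,:,::-1])
    np.savez(f"{tag or n}.npz",p=p,d=d); return st,p,d
def hsv(p): return cv2.cvtColor(p,cv2.COLOR_RGB2HSV)
E
python3 - <<'E'
from h import *
import cv2
for n,box in [("scene",dict(tube=(270,220,305,278),foot=(255,255,320,296),collar=(305,228,332,252),slA=(375,282,412,330),slB=(395,238,432,292),crate=(172,160,268,232))),
          ("side",dict(tube=(350,220,380,272),foot=(330,240,395,290),collar=(298,273,328,302),crate=(325,342,450,458)))]:
    z=np.load(n+"0.npz");P=cloud(n,z["d"]);H=hsv(z["p"])
    print(n,"table z",np.nanmedian(P[300:320,200:230,2]) if n=="side" else np.nanmedian(P[200:210,380:400,2]))
    def sub(k):
        a,b,c,d=box[k]; return P[b:d,a:c].reshape(-1,3),H[b:d,a:c].reshape(-1,3).astype(int)
    Q,h=sub("tube"); m=(h[:,1]<60)&(h[:,2]>110)&(Q[:,2]>.04)&(Q[:,2]<.125); print("tube",m.sum(),circ(Q[m,:2],.026),np.nanmax(Q[m,2]))
    m=(Q[:,2]>.14)&(Q[:,2]<.16); print("rod",m.sum(),np.nanmedian(Q[m],0)) 
    Q,h=sub("foot"); m=(Q[:,2]>.015)&(Q[:,2]<.027); x=Q[m]; print("foot",m.sum(),cv2.minEnclosingCircle(np.float32(x[:,:2])),np.median(x[:,2]))
    Q,h=sub("collar"); m=(Q[:,2]>.024)&(Q[:,2]<.036); x=Q[m]; print("collar",m.sum(),cv2.minEnclosingCircle(np.float32(x[:,:2])),np.median(x[:,2]))
    Q,h=sub("crate"); m=(Q[:,2]>.062)&(Q[:,2]<.078); x=Q[m]; print("crate",m.sum(),cv2.minAreaRect(np.float32(x[:,:2])))
    for k in ("slA","slB"):
        if k in box:
            Q,h=sub(k); m=Q[:,2]>.03; print(k,m.sum(),np.nanmin(Q[m],0),np.nanmax(Q[m],0),"top:",Q[m][np.argsort(-Q[m][:,2])[:5]].mean(0))
z=np.load("scene0.npz")["p"]
a=cv2.resize(z[215:365,350:470],None,fx=4,fy=4,interpolation=cv2.INTER_CUBIC)
b=cv2.resize(z[175:265,235:345],None,fx=2.8,fy=2.8,interpolation=cv2.INTER_CUBIC)
o=np.zeros((600,800,3),np.uint8);o[:,:480]=a;o[:b.shape[0],480:480+b.shape[1]]=b
cv2.imwrite("pics/crop1.png",o[:,:,::-1])
E
```

```text
scene table z 9.904626575507613e-05
tube 523 [0.6586 0.0345] 0.12485022358684406
rod 60 [0.6244 0.0123 0.1504]
foot 934 ((0.6229239702224731, 0.01001920085400343), 0.06407065689563751) 0.02003385195976215
collar 276 ((0.48429158329963684, -0.021253209561109543), 0.0320374071598053) 0.029109095170417765
crate 730 ((0.5445172786712646, -0.34276750683784485), (0.17678304016590118, 0.19224180281162262), 87.36453247070312)
slA 1190 [0.4653 0.2456 0.0301] [0.6231 0.3431 0.1247] top: [0.5986 0.2835 0.124 ]
slB 1149 [0.337  0.1449 0.0303] [0.5974 0.3124 0.1483] top: [0.4876 0.2443 0.147 ]
side table z -0.0008146649307368414
tube 18 [ 0.6088 -0.0032] 0.12488391436669222
rod 47 [0.6137 0.002  0.1509]
foot 1010 ((0.6155568957328796, 0.0030978473369032145), 0.06716027855873108) 0.020370536359036795
collar 396 ((0.4802568554878235, -0.022851809859275818), 0.032187797129154205) 0.02957983748800108
crate 1626 ((0.5409531593322754, -0.34517568349838257), (0.171481654047966, 0.192227303981781), 87.54368591308594)
```

View pics/crop1.png

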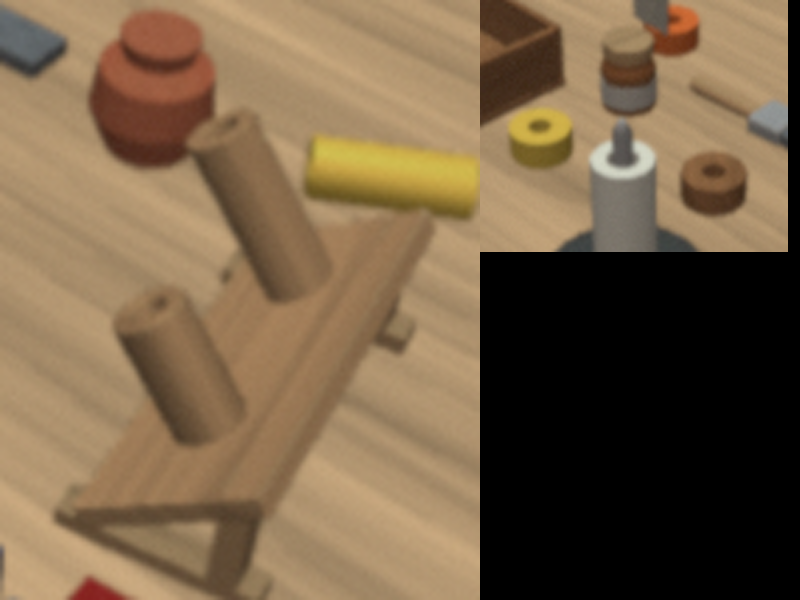

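The crop shows the far peg's sleeve, scene (415,267), clearly longer than the near one at (395,305), so it is the long sleeve. The brown ring at (318,240) is the wooden collar, since the other two rings are yellow and orange. Next I'll get the lamp axis by intersecting silhouettes and fit the sleeve axes.

```bash
cat >> h.py <<'E'
def axis_az(n,mask,st=None):
    "camera xy and mean azimuth of a vertical solid's mid line from the mask's row edges"
    A=[]
    for v in np.unique(np.where(mask)[0]):
        u=np.where(mask[v])[0]
        if len(u)<4: continue
        o,d=rays(n,[[u[0]-.5,v],[u[-1]+.5,v]],st); a=np.arctan2(d[:,1],d[:,0]); A.append((a[0]+a[1])/2)
    A=np.array(A); return o[:2],np.median(A),A.std()
def isect(r1,r2):
    d1,d2=[np.array([np.cos(r[1]),np.sin(r[1])]) for r in (r1,r2)]
    t=np.linalg.solve(np.c_[d1,-d2],r2[0]-r1[0]); return r1[0]+t[0]*d1
def cyl(Q,cam,incl,az0,r=.02):
    def ax(q): return np.array([np.sin(incl)*np.cos(q[2]),np.sin(incl)*np.sin(q[2]),np.cos(incl)])
    c=np.median(Q,0); z0=c[2]; v=c-cam; v/=np.linalg.norm(v); c=c+v*.02
    def f(q):
        w=Q-[q[0],q[1],z0]; a=ax(q); return np.linalg.norm(np.cross(w,a),axis=1)-r
    s=least_squares(f,[c[0],c[1],az0],loss="soft_l1",f_scale=.002); return np.array([s.x[0],s.x[1],z0]),ax(s.x),s.x[2],np.median(abs(f(s.x)))
E
python3 - <<'E'
from h import *
R=[]
for n,(a,b,c,d),(a2,b2,c2,d2) in [("scene",(265,232,310,270),(278,219,294,229)),("side",(345,236,385,262),(359,222,373,230))]:
    z=np.load(n+"0.npz");H=hsv(z["p"]).astype(int);P=cloud(n,z["d"])
    m=np.zeros((480,640),bool); m[b:d,a:c]=((P[b:d,a:c,2]>.035)&(P[b:d,a:c,2]<.13)); m=cv2.morphologyEx(m.astype(np.uint8),cv2.MORPH_OPEN,np.ones((3,3)))>0
    m2=np.zeros((480,640),bool); m2[b2:d2,a2:c2]=P[b2:d2,a2:c2,2]>.136
    R.append((axis_az(n,m),axis_az(n,m2))); print(n,m.sum(),m2.sum(),R[-1])
print("lamp xy tube",isect(R[0][0],R[1][0]),"rod",isect(R[0][1],R[1][1]))
z=np.load("scene0.npz");P=cloud("scene",z["d"]);cam=c2w("scene")[1][:3,3]
for k,(a,b,c,d) in dict(A=(376,284,412,330),B=(397,240,432,292)).items():
    Q=P[b:d,a:c].reshape(-1,3); top=Q[np.argsort(-Q[:,2])[:8]].mean(0)
    Q=Q[(Q[:,2]>.07)&(np.linalg.norm(Q-top,axis=1)<.08)&(Q[:,2]<top[2]-.012)]
    p,a,az,e=cyl(Q,cam,np.radians(35),np.pi); print(k,len(Q),p,a,np.degrees(az),e)
    w=P[b:d,a.size and 0 or 0:][:0]
    Q2=P.reshape(-1,3); Q2=Q2[np.linalg.norm(Q2-p,axis=1)<.11]; t=(Q2-p)@a; rr=np.linalg.norm(np.cross(Q2-p,a),axis=1)
    t=t[(rr<.022)]; print(" top t",np.percentile(t,[50,95,98,99.5]),"topcentre",p+a*np.percentile(t,98))
E
```

```text
scene 710 68 ((array([1.1831, 0.6133]), np.float64(-2.3199145595492823), np.float64(0.0011822862191460464)), (array([1.1831, 0.6133]), np.float64(-2.3196945330199155), np.float64(0.0005774841258855879)))
side 486 53 ((array([ 0.3109, -0.7048]), np.float64(1.1653992716714106), np.float64(0.005009236776121195)), (array([ 0.3109, -0.7048]), np.float64(1.1661945229838757), np.float64(0.0005397236417992933)))
lamp xy tube [0.6138 0.0011] rod [ 0.6124 -0.0007]
A 588 [0.5972 0.2835 0.0926] [ 0.115  -0.5619  0.8192] 281.56873960377834 0.00096956511273299
 top t [-0.0041  0.0256  0.0261  0.0269] topcentre [0.6002 0.2689 0.114 ]
B 632 [0.4821 0.2479 0.1089] [ 0.1364 -0.5571  0.8192] 283.75227804812965 0.0010731320824005214
 top t [-0.0069  0.0335  0.034   0.035 ] topcentre [0.4867 0.229  0.1368]
```

Lamp axis is at about (0.613, 0.000). The rack's y axis is at about 12° and the lean azimuth is about −78°. I'll move above the lamp and check with the wrist camera.

Request:
send_rows(
  targets=[
    [1,0.044,0,0,0],
    [1,0.044,0,0,0],
    [1,0,0,0,0],
    [1,0,0,0,0],
  ],
)

```text
time: 0.5
tool_pos: [0.6129, 0.0001, 0.2251]
tool_rot: [-3.139, -0.0, 1.571]
contact_force: [-0.3, -0.3, -0.4]
opening: 0.092
grip_force: 0.0
```

```bash
python3 - <<'E'
from h import *
st,p,d=cap("wrist","w1"); P=cloud("wrist",d,st); print(st["tool_pos"],st["tool_rot"])
Q=P.reshape(-1,3); H=hsv(p).reshape(-1,3).astype(int)
near=np.hypot(Q[:,0]-.613,Q[:,1])<.09
m=near&(Q[:,2]>.122)&(Q[:,2]<.14)&(H[:,1]<70)&(H[:,2]>110); print("tube top",m.sum(),Q[m].mean(0) if m.any() else 0,cv2.minEnclosingCircle(np.float32(Q[m,:2])) if m.any() else 0)
m=near&(Q[:,2]>.155)&(Q[:,2]<.19); print("tip",m.sum(),np.nanmedian(Q[m],0))
m=near&(Q[:,2]>.016)&(Q[:,2]<.03); print("foot",m.sum(),cv2.minEnclosingCircle(np.float32(Q[m,:2])))
E
```

```text
[0.6129 0.0001 0.2251] [-3.1388 -0.0003  1.5709]
tube top 2833 [0.6187 0.0072 0.1319] ((0.618629515171051, 0.005545614752918482), 0.025958990678191185)
tip 433 [0.6186 0.0073 0.1619]
foot 5255 ((0.6184641718864441, 0.005768109112977982), 0.0607716329395771)
```

View pics/w1.png

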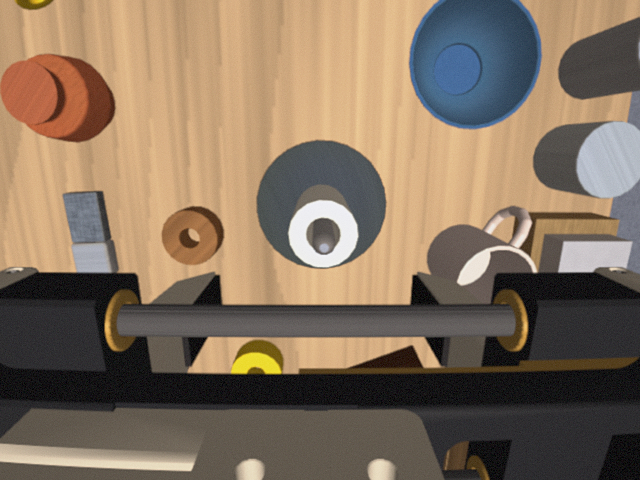

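The wrist view shows the tube top centred at (323,233), the dark foot around it at (320,203), the collar at (192,236), and the bowl and mug to the right. The wrist fit has a radius of 25.96 mm, so I trust its lamp position of (0.6186, 0.0057).

Request:
send_rows(
  targets=[
    [1,0.0055,0.006,0,0],
    [1,0,0,-0.04,0],
    [1,0,0,-0.04,0],
    [1,0,0,-0.036,0],
    [1,0,0,0,0],
  ],
  grip_force=25,
)

```text
time: 1.05
tool_pos: [0.6149, 0.0068, 0.1065]
tool_rot: [-3.132, -0.001, 1.571]
contact_force: [-0.3, 0.9, -0.8]
opening: 0.0921
grip_force: 0.0
```

Request:
send_rows(
  targets=[
    [0.3,0,0,0,0],
    [0.3,0,0,0,0],
    [0.3,0,0,0,0],
    [0.3,0,0,0,0],
    [0.3,0,0,0,0],
  ],
)

```text
time: 1.55
tool_pos: [0.6189, 0.006, 0.1117]
tool_rot: [3.14, 0.0, 1.571]
contact_force: [-0.2, -0.1, -1.2]
opening: 0.0564
grip_force: 0.0
```

Request:
send_rows(
  targets=[
    [0.1,0,0,0,0],
    [0.1,0,0,0,0],
    [0.1,0,0,0,0],
    [0.1,0,0,0,0],
  ],
)

```text
time: 1.95
tool_pos: [0.6187, 0.006, 0.1114]
tool_rot: [3.141, 0.0, 1.571]
contact_force: [-1.2, 0.2, 5.9]
opening: 0.0519
grip_force: 25.0
```

Request:
send_rows(
  targets=[
    [0.1,0,0,0.01,0],
    [0.1,0,0,0.03,0],
    [0.1,0,0,0.04,0],
    [0.1,0,0,0.04,0],
    [0.1,0,0,0.04,0],
  ],
)

```text
time: 2.45
tool_pos: [0.6182, 0.0061, 0.2724]
tool_rot: [-3.141, -0.0, 1.571]
contact_force: [0.9, -0.2, -1.3]
opening: 0.0516
grip_force: 25.0
```

Request:
send_rows(
  targets=[
    [0.1,0,0,0.005,0],
    [0.1,0,0,0,0],
    [0.1,0,0,0,0],
  ],
)

```text
time: 2.75
tool_pos: [0.6178, 0.0061, 0.274]
tool_rot: [-3.139, -0.0, 1.571]
contact_force: [0.6, -0.2, -1.1]
opening: 0.0519
grip_force: 25.0
```

Request:
send_rows(
  targets=[
    [0.1,-0.008,-0.035,0,0],
    [0.1,-0.01,-0.045,0,0],
    [0.1,-0.01,-0.045,0,0],
    [0.1,-0.01,-0.045,0,0],
    [0.1,-0.01,-0.045,0,0],
  ],
)

```text
time: 3.25
tool_pos: [0.5692, -0.2102, 0.2734]
tool_rot: [-3.138, -0.002, 1.571]
contact_force: [0.5, 0.0, -1.9]
opening: 0.0516
grip_force: 25.0
```

Request:
send_rows(
  targets=[
    [0.1,-0.01,-0.045,0,0],
    [0.1,-0.01,-0.045,0,0],
    [0.1,-0.008,-0.045,0,0],
    [0.1,0,0,0,0],
    [0.1,0,0,0,0],
  ],
)

```text
time: 3.75
tool_pos: [0.5415, -0.3445, 0.2731]
tool_rot: [-3.138, -0.003, 1.568]
contact_force: [0.2, 0.6, -0.6]
opening: 0.0518
grip_force: 25.0
```

Request:
send_rows(
  targets=[
    [0.1,0,0,-0.04,0],
    [0.1,0,0,-0.04,0],
    [0.1,0,0,-0.04,0],
    [0.1,0,0,-0.04,0],
    [0.1,0,0,-0.01,0],
  ],
)

```text
time: 4.25
tool_pos: [0.5404, -0.34, 0.1001]
tool_rot: [-3.134, -0.007, 1.573]
contact_force: [-0.8, 0.8, -1.5]
opening: 0.0518
grip_force: 25.0
```

Request:
send_rows(
  targets=[
    [0.1,0,0,0,0],
    [0.1,0,0,-0.005,0],
    [0.1,0,0,0,0],
    [0.1,0,0,0,0],
  ],
)

```text
time: 4.65
tool_pos: [0.5432, -0.3444, 0.1024]
tool_rot: [3.139, 0.002, 1.571]
contact_force: [0.1, -0.3, -1.2]
opening: 0.0516
grip_force: 25.0
```

Request:
send_rows(
  targets=[
    [0.1,0,0,-0.002,0],
    [0.1,0,0,-0.002,0],
    [0.1,0,0,0,0],
    [0.1,0,0,0,0],
  ],
)

```text
time: 5.05
tool_pos: [0.5427, -0.3443, 0.0974]
tool_rot: [3.141, 0.001, 1.571]
contact_force: [-0.5, 0.7, 4.1]
opening: 0.0521
grip_force: 25.0
```

Request:
send_rows(
  targets=[
    [1,0,0,0,0],
    [1,0,0,0,0],
    [1,0,0,0,0],
    [1,0,0,0,0],
    [1,0,0,0,0],
  ],
)

```text
time: 5.55
tool_pos: [0.5425, -0.3439, 0.0966]
tool_rot: [-3.141, -0.0, 1.571]
contact_force: [-0.1, 0.6, 0.1]
opening: 0.0874
grip_force: 0.0
```

Request:
send_rows(
  targets=[
    [1,0,0,0.03,0],
    [1,0,0,0.045,0],
    [1,0,0,0.045,0],
    [1,0,0,0.045,0],
    [1,0,0.02,0.005,0],
  ],
)

```text
time: 6.05
tool_pos: [0.544, -0.3269, 0.2733]
tool_rot: [3.132, 0.008, 1.568]
contact_force: [0.2, 0.3, -1.2]
opening: 0.0917
grip_force: 0.0
```

Request:
send_rows(
  targets=[
    [1,-0.005,0.045,0,0.02],
    [1,-0.005,0.045,0,0.02],
    [1,-0.005,0.045,0,0.02],
    [1,-0.005,0.045,0,0.02],
    [1,-0.005,0.045,0,0.02],
  ],
)

```text
time: 6.55
tool_pos: [0.5166, -0.0969, 0.2662]
tool_rot: [-3.141, -0.0, 1.671]
contact_force: [0.5, 0.9, -0.0]
opening: 0.0919
grip_force: 0.0
```

Request:
send_rows(
  targets=[
    [1,-0.005,0.045,0,0.02],
    [1,-0.005,0.045,0,0.02],
    [1,-0.005,0.045,0,0.02],
    [1,-0.005,0.045,0,0.02],
    [1,-0.005,0.045,0,0.02],
  ],
)

```text
time: 7.05
tool_pos: [0.4915, 0.128, 0.2664]
tool_rot: [-3.141, -0.0, 1.772]
contact_force: [1.4, 0.2, -0.1]
opening: 0.0917
grip_force: 0.0
```

Request:
send_rows(
  targets=[
    [1,-0.005,0.045,0,0.01],
    [1,0,0.03,0,0],
    [1,0,0,0,0],
    [1,0,0,0,0],
    [1,0,0,0,0],
  ],
)

```text
time: 7.55
tool_pos: [0.4874, 0.2001, 0.2664]
tool_rot: [-3.141, 0.0, 1.78]
contact_force: [0.5, -1.1, 0.9]
opening: 0.0917
grip_force: 0.0
```

```bash
python3 - <<'E'
from h import *
st,p,d=cap("wrist","w2"); cap("side","s2"); P=cloud("wrist",d,st); print(st["tool_pos"],st["tool_rot"])
cam=c2w("wrist",st)[1][:3,3]; print(cam)
for k,c in dict(A=(.60,.269,.114),B=(.4867,.229,.137)).items():
    Q=P.reshape(-1,3); Q=Q[(Q[:,2]>.06)&(np.linalg.norm(Q-c,axis=1)<.09)]
    if len(Q)<50: print(k,len(Q)); continue
    p0,a,az,e=cyl(Q[Q[:,2]<Q[:,2].max()-.02],cam,np.radians(35),np.radians(282))
    t=(Q-p0)@a; r=np.linalg.norm(np.cross(Q-p0,a),axis=1); t=t[r<.021]
    print(k,len(Q),p0,a,np.degrees(az),e,np.percentile(t,[90,95,98]),"top",p0+a*np.percentile(t,97))
E
```

```text
[0.4874 0.2001 0.2664] [-3.141   0.0005  1.78  ]
[0.4746 0.2662 0.4246]
A 7157 [0.5872 0.3246 0.0756] [-0.3749 -0.4341  0.8192] 229.1897580096043 0.008428839108111912 [0.0212 0.0268 0.0313] top [0.576  0.3117 0.1   ]
B 3979 [0.4825 0.2458 0.1084] [ 0.1133 -0.5623  0.8192] 281.3888247204906 0.0005144178503439789 [0.0346 0.035  0.0353] top [0.4865 0.226  0.1372]
```

View pics/w2.png

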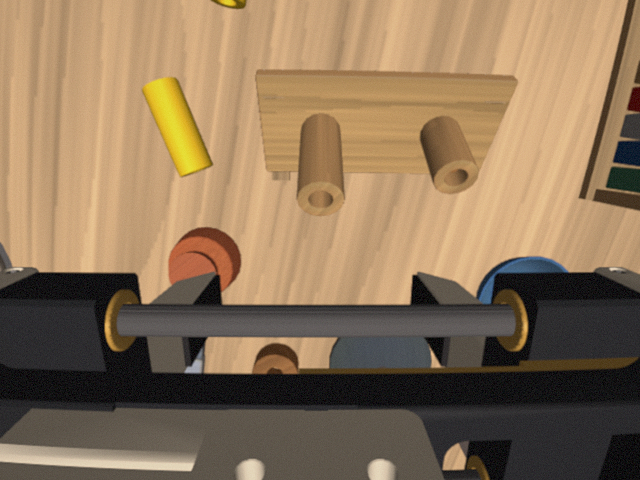

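The view shows the long sleeve's mouth at (321,198) and the short one's at (457,177). The axis fit residual is 0.5 mm, so the long sleeve is well located. I'll grip near its top, pull it along the peg, and use the peg's tip as a fulcrum to swing the sleeve upright in the pads.

Request:
send_rows(
  targets=[
    [1,-0.002,0.031,0,-0.01],
    [1,0,0,-0.04,0],
    [1,0,0,-0.04,0],
    [1,0,0,-0.04,0],
    [1,0,0,-0.026,0],
  ],
  grip_force=20,
)

```text
time: 8.15
tool_pos: [0.4845, 0.2306, 0.1181]
tool_rot: [-3.139, 0.0, 1.769]
contact_force: [0.0, 0.5, 0.4]
opening: 0.0919
grip_force: 0.0
```

Request:
send_rows(
  targets=[
    [1,0,0,0,0],
    [0.1,0,0,0,0],
    [0.1,0,0,0,0],
    [0.1,0,0,0,0],
    [0.1,0,0,0,0],
  ],
)

```text
time: 8.65
tool_pos: [0.4862, 0.2322, 0.122]
tool_rot: [3.139, -0.0, 1.771]
contact_force: [0.0, -0.5, 0.5]
opening: 0.0642
grip_force: 0.0
```

Request:
send_rows(
  targets=[
    [0.1,0,0,0,0],
    [0.1,0,0,0,0],
    [0.1,0,0,0,0],
    [0.1,0,0,0,0],
  ],
)

```text
time: 9.05
tool_pos: [0.4855, 0.232, 0.1208]
tool_rot: [-3.142, 0.0, 1.771]
contact_force: [0.1, -0.3, 0.9]
opening: 0.0396
grip_force: 20.0
```

Request:
send_rows(
  targets=[
    [0.1,0.0007,-0.0036,0.0053,0],
    [0.1,0.0015,-0.0073,0.0107,0],
    [0.1,0.0015,-0.0073,0.0107,0],
    [0.1,0.0015,-0.0073,0.0107,0],
    [0.1,0.0007,-0.0036,0.0053,0],
  ],
)

```text
time: 9.55
tool_pos: [0.4923, 0.202, 0.1652]
tool_rot: [3.139, 0.0, 1.77]
contact_force: [0.1, 0.1, -0.3]
opening: 0.0396
grip_force: 20.0
```

Request:
send_rows(
  targets=[
    [0.1,0,0,0,0],
    [0.1,0,0,0,0],
    [0.1,0,0,0,0],
  ],
)

```text
time: 9.85
tool_pos: [0.4911, 0.203, 0.163]
tool_rot: [-3.141, 0.0, 1.771]
contact_force: [-0.6, -0.1, -0.2]
opening: 0.04
grip_force: 20.0
```

```bash
cat > slv.py <<'E'
import sys
from h import *
def fit(tag,s0=None):
    "held sleeve from the side and scene clouds: points near the TCP, free cylinder r=20mm"
    st=observe(); t=st["tool_pos"]; out=[]
    for n in ("side","scene"):
        s,p,d=cap(n,f"{tag}_{n}"); P=cloud(n,d); H=hsv(p).astype(int)
        m=(np.hypot(P[...,0]-t[0],P[...,1]-t[1])<.09)&(P[...,2]<t[2]-.004)&(P[...,2]>t[2]-.105)&(H[...,1]>60)&(H[...,0]<25)
        Q=P[m]; print(n,m.sum(),Q.min(0) if len(Q) else "",Q.max(0) if len(Q) else "")
        u,v=[np.where(m)[i].mean() for i in (1,0)] if m.any() else (0,0); print(" px",u,v)
fit(sys.argv[1])
E
python3 slv.py a1; python3 - <<'E'
import cv2,numpy as np
a=cv2.imread("pics/a1_side.png")[100:280,230:430];b=cv2.imread("pics/a1_scene.png")[180:360,330:530]
cv2.imwrite("pics/a1.png",cv2.resize(np.hstack([a,b]),None,fx=2,fy=2,interpolation=cv2.INTER_CUBIC))
E
```

```text
side 164 [0.461  0.1876 0.0585] [0.5017 0.2878 0.1585]
 px 283.4085365853659 184.9329268292683
scene 746 [0.4498 0.2035 0.0581] [0.512  0.2922 0.1589]
 px 411.15013404825737 259.3029490616622
```

View pics/a1.png

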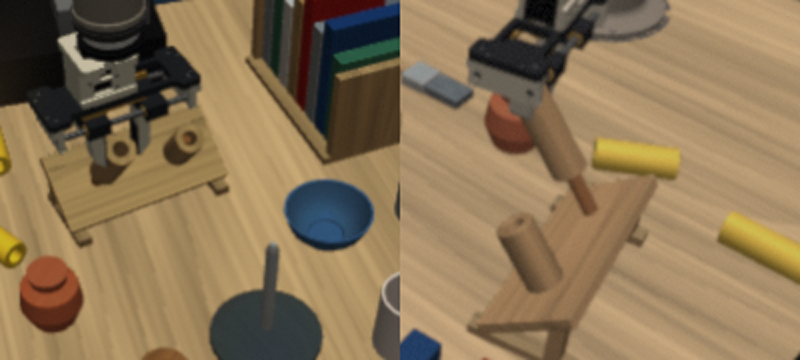

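The scene half (right) shows the sleeve pulled up with about 50 mm of bare peg below it. It is still held at 35°. Next I'll swing it upright about the peg tip.

Request:
send_rows(
  targets=[
    [0.1,-0.0015,0.0074,0.0047,0],
    [0.1,-0.0016,0.0078,0.0039,0],
    [0.1,-0.0016,0.0081,0.0031,0],
  ],
)

```text
time: 10.25
tool_pos: [0.4865, 0.227, 0.1755]
tool_rot: [3.142, 0.0, 1.771]
contact_force: [-0.5, -1.1, -1.8]
opening: 0.0398
grip_force: 20.0
```

Request:
send_rows(
  targets=[
    [0.1,-0.0017,0.0085,0.0021,0],
    [0.1,-0.0017,0.0086,0.0013,0],
    [0.1,-0.0015,0.0073,0.0003,0],
    [0.1,0,0,0,0],
    [0.1,0,0,0,0],
  ],
)

```text
time: 10.75
tool_pos: [0.4818, 0.2508, 0.1789]
tool_rot: [3.141, 0.0, 1.771]
contact_force: [0.3, -1.4, -0.2]
opening: 0.0397
grip_force: 20.0
```

```bash
python3 slv.py a2; python3 - <<'E'
import cv2,numpy as np
a=cv2.imread("pics/a2_side.png")[100:250,230:400];b=cv2.imread("pics/a2_scene.png")[190:340,350:520]
cv2.imwrite("pics/a2.png",cv2.resize(np.hstack([a,b]),None,fx=2.3,fy=2.3,interpolation=cv2.INTER_CUBIC))
E
```

```text
side 515 [0.408  0.2284 0.0739] [0.5366 0.3309 0.1748]
 px 276.5864077669903 177.21941747572816
scene 1021 [0.4134 0.2369 0.0739] [0.536  0.34   0.1745]
 px 426.8912830558276 267.1185112634672
```

View pics/a2.png

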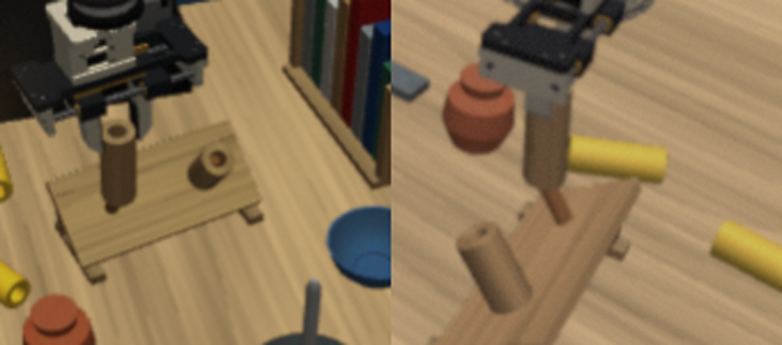

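The sleeve now looks close to vertical, with the peg still at its foot. I'll lift it clear and measure its tilt.

Request:
send_rows(
  targets=[
    [0.1,0,0,0.01,0],
    [0.1,0,0,0.02,0],
    [0.1,0,0,0.03,0],
    [0.1,0,0,0.03,0],
    [0.1,0,0,0.005,0],
  ],
)

```text
time: 11.35
tool_pos: [0.4835, 0.2512, 0.2784]
tool_rot: [3.134, -0.002, 1.77]
contact_force: [0.5, -0.4, -0.8]
opening: 0.0395
grip_force: 20.0
```

Request:
send_rows(
  targets=[
    [0.1,0,0,0,0],
    [0.1,0,0,0,0],
    [0.1,0,0,0,0],
  ],
)

```text
time: 11.65
tool_pos: [0.4812, 0.2504, 0.2724]
tool_rot: [-3.139, 0.0, 1.771]
contact_force: [0.3, -0.3, -1.3]
opening: 0.0398
grip_force: 20.0
```

```bash
cat > tilt.py <<'E'
import sys
from h import *
def tilt(tag,zlo=.078,R=.045,r=.02,off=(0,0)):
    st=observe(); t=st["tool_pos"]; print("tcp",t)
    for n in ("scene","side"):
        s,p,d=cap(n,f"{tag}_{n}"); P=cloud(n,d).reshape(-1,3); cam=c2w(n)[1][:3,3]; H=hsv(p).reshape(-1,3).astype(int)
        w=(np.hypot(P[:,0]-t[0],P[:,1]-t[1])<R)&(P[:,2]<t[2]-.006)&(P[:,2]>t[2]-zlo-.03)&(H[:,0]<25)&(H[:,1]>50)
        Q=P[w]
        if len(Q)<40: print(n,len(Q)); continue
        zmin=np.percentile(Q[:,2],1); Qf=Q[Q[:,2]>t[2]-zlo+.006]
        def f(q):
            a=np.array([q[2],q[3],1]);a/=np.linalg.norm(a); return np.linalg.norm(np.cross(Qf-[q[0],q[1],t[2]],a),axis=1)-r
        v=t-cam; v[2]=0; v/=np.linalg.norm(v); c=np.median(Qf,0)+v*r
        q=least_squares(f,[c[0],c[1],0,0],loss="soft_l1",f_scale=.002).x
        print(n,len(Qf),"zmin-tcp",zmin-t[2],"axis at tcp z - tcp",q[:2]-t[:2],"slope deg",np.degrees(q[2:]),"at bottom",q[:2]-t[:2]-q[2:]*zlo,"res",np.median(abs(f(q))))
if __name__=="__main__": tilt(sys.argv[1])
E
python3 tilt.py a3
```

```text
tcp [0.4812 0.2504 0.2724]
scene 595 zmin-tcp -0.08061444584642116 axis at tcp z - tcp [0.0008 0.0006] slope deg [ 2.0904 -7.7744] at bottom [-0.002   0.0112] res 0.0007350936752402205
side 339 zmin-tcp -0.08389612177490352 axis at tcp z - tcp [0.0003 0.0003] slope deg [ 2.1846 -6.3247] at bottom [-0.0026  0.009 ] res 0.0008523507420162106
```

The residual tilt is about 7°, with the foot of the sleeve 10 mm towards +y. Both fixed cameras agree with the TCP within 1 mm, so I'll measure the bare rod the same way.

```bash
python3 - <<'E'
from h import *
for n in ("scene","side"):
    d=np.load(f"a3_{n}.npz")["d"];P=cloud(n,d).reshape(-1,3);cam=c2w(n)[1][:3,3]
    Q=P[(np.hypot(P[:,0]-.6186,P[:,1]-.0057)<.03)&(P[:,2]>.035)&(P[:,2]<.15)]
    v=np.median(Q,0)-cam;v[2]=0;v/=np.linalg.norm(v);c=np.median(Q,0)+v*.008
    f=lambda q:np.hypot(Q[:,0]-q[0],Q[:,1]-q[1])-.008
    q=least_squares(f,c[:2],loss="soft_l1",f_scale=.002).x; print(n,len(Q),q,np.median(abs(f(q))))
    Q=P[(np.hypot(P[:,0]-.6186,P[:,1]-.0057)<.09)&(P[:,2]>.018)&(P[:,2]<.026)]; print(" foot",cv2.minEnclosingCircle(np.float32(Q[:,:2])))
E
```

```text
scene 297 [0.6195 0.0074] 0.00072078641241581
 foot ((0.6206874847412109, 0.011520331725478172), 0.05759524181485176)
side 218 [0.6166 0.0079] 0.0005512279631655556
 foot ((0.6143635511398315, 0.007691510021686554), 0.0614609532058239)
```

Request:
send_rows(
  targets=[
    [0.1,0.014,-0.025,0,0],
    [0.1,0.02,-0.0365,0,0],
    [0.1,0.02,-0.0365,0,0],
    [0.1,0.02,-0.0365,0,0],
    [0.1,0.02,-0.0365,0,0],
  ],
)

```text
time: 12.25
tool_pos: [0.5762, 0.0782, 0.2732]
tool_rot: [-3.141, -0.0, 1.771]
contact_force: [0.2, 0.1, -0.3]
opening: 0.0397
grip_force: 20.0
```

Request:
send_rows(
  targets=[
    [0.1,0.02,-0.0365,0,0],
    [0.1,0.015,-0.0285,0,0],
    [0.1,0.0106,-0.0175,0,0],
    [0.1,0,0,0,0],
    [0.1,0,0,0,0],
  ],
)

```text
time: 12.75
tool_pos: [0.6211, -0.0028, 0.2729]
tool_rot: [-3.14, -0.001, 1.77]
contact_force: [-0.9, -0.3, -0.8]
opening: 0.0398
grip_force: 20.0
```

```bash
python3 - <<'E'
from tilt import *
tilt("a4")
E
```

```text
tcp [ 0.6211 -0.0028  0.2729]
scene 566 zmin-tcp -0.08075877846440294 axis at tcp z - tcp [0.0014 0.001 ] slope deg [ 1.8321 -7.1566] at bottom [-0.0011  0.0107] res 0.0007629402002808771
side 374 zmin-tcp -0.082279147689034 axis at tcp z - tcp [-0.0011  0.0023] slope deg [ 2.1112 -7.2051] at bottom [-0.004   0.0121] res 0.0006567699261976184
```

Request:
send_rows(
  targets=[
    [0.1,0,-0.001,-0.015,0],
    [0.1,0,0,-0.01,0],
    [0.1,0,0,-0.006,0],
    [0.1,0,0,-0.004,0],
    [0.1,0,0,0,0],
  ],
)

```text
time: 13.35
tool_pos: [0.6212, -0.0036, 0.2384]
tool_rot: [-3.141, -0.0, 1.771]
contact_force: [0.3, 0.1, -1.5]
opening: 0.0399
grip_force: 20.0
```

Request:
send_rows(
  targets=[
    [0.1,0,0,-0.004,0],
    [0.1,0,0,-0.004,0],
    [0.1,0,0,0,0],
  ],
)

```text
time: 13.65
tool_pos: [0.6212, -0.0039, 0.2303]
tool_rot: [-3.141, -0.0, 1.771]
contact_force: [0.4, -0.2, -1.0]
opening: 0.0398
grip_force: 20.0
```

Request:
send_rows(
  targets=[
    [0.1,0,0.001,-0.005,0],
    [0.1,-0.001,0.0035,-0.002,0],
    [0.1,-0.001,0.0035,-0.002,0],
    [0.1,-0.0008,0.0025,-0.001,0],
    [0.1,0,0,0,0],
  ],
)

```text
time: 14.15
tool_pos: [0.6186, 0.007, 0.2208]
tool_rot: [3.141, 0.0, 1.771]
contact_force: [0.1, -1.0, -0.4]
opening: 0.0397
grip_force: 20.0
```

```bash
python3 - <<'E'
from tilt import *
tilt("a5")
E
```

```text
tcp [0.6186 0.007  0.2208]
scene 487 zmin-tcp -0.10119487029097408 axis at tcp z - tcp [0.0016 0.0001] slope deg [ 0.5684 -1.6685] at bottom [0.0008 0.0023] res 0.0008058975767053188
side 350 zmin-tcp -0.09771836262050324 axis at tcp z - tcp [-0.001   0.0006] slope deg [ 0.6716 -1.7886] at bottom [-0.0019  0.003 ] res 0.0006960436308753749
```

Request:
send_rows(
  targets=[
    [0.1,0,0,-0.01,0],
    [0.1,0,0.0005,-0.02,0],
    [0.1,0,0,-0.02,0],
    [0.1,0,0,-0.02,0],
    [0.1,0,0,-0.01,0],
  ],
)

```text
time: 14.75
tool_pos: [0.6178, 0.007, 0.1386]
tool_rot: [-3.139, -0.001, 1.771]
contact_force: [0.2, -1.8, 0.7]
opening: 0.0396
grip_force: 20.0
```

Request:
send_rows(
  targets=[
    [0.1,0,0,-0.01,0],
    [0.1,0,0,-0.01,0],
    [0.1,0,0,-0.005,0],
    [0.1,0,0,0,0],
    [0.1,0,0,0,0],
  ],
)

```text
time: 15.25
tool_pos: [0.6186, 0.0071, 0.116]
tool_rot: [-3.142, 0.0, 1.771]
contact_force: [-0.3, -1.7, -1.9]
opening: 0.0397
grip_force: 20.0
```

Request:
send_rows(
  targets=[
    [0.1,0,0,-0.005,0],
    [0.1,0,0,-0.003,0],
    [0.1,0,0,0,0],
    [0.1,0,0,0,0],
  ],
)

```text
time: 15.65
tool_pos: [0.6186, 0.0071, 0.1077]
tool_rot: [3.142, 0.0, 1.771]
contact_force: [0.8, -1.5, -1.1]
opening: 0.0396
grip_force: 20.0
```

Request:
send_rows(
  targets=[
    [0.1,0,0,-0.0015,0],
    [0.1,0,0,0,0],
    [0.1,0,0,0,0],
  ],
)

```text
time: 15.95
tool_pos: [0.6187, 0.0071, 0.1064]
tool_rot: [3.141, 0.0, 1.771]
contact_force: [1.2, -1.4, -1.7]
opening: 0.0395
grip_force: 20.0
```

Request:
send_rows(
  targets=[
    [0.1,0,0,-0.0015,0],
    [0.1,0,0,0,0],
    [0.1,0,0,0,0],
  ],
)

```text
time: 16.25
tool_pos: [0.6189, 0.0073, 0.106]
tool_rot: [3.14, 0.0, 1.771]
contact_force: [-1.6, -0.2, 5.3]
opening: 0.0398
grip_force: 20.0
```

Request:
send_rows(
  targets=[
    [0.1,0,0,-0.001,0],
    [0.1,0,0,0,0],
    [0.1,0,0,0,0],
  ],
)

```text
time: 16.55
tool_pos: [0.6191, 0.0073, 0.1059]
tool_rot: [3.139, 0.0, 1.771]
contact_force: [-2.8, -0.1, 9.4]
opening: 0.0395
grip_force: 20.1
```

Request:
send_rows(
  targets=[
    [1,0,0,0.001,0],
    [1,0,0,0,0],
    [1,0,0,0,0],
    [1,0,0,0,0],
    [1,0,0,0,0],
  ],
)

```text
time: 17.05
tool_pos: [0.6185, 0.0072, 0.1045]
tool_rot: [-3.141, -0.0, 1.771]
contact_force: [0.6, -0.1, -0.1]
opening: 0.0754
grip_force: 0.0
```

Request:
send_rows(
  targets=[
    [1,0,0,0.02,0],
    [1,0,0,0.04,0],
    [1,0,0,0.04,0],
    [1,-0.01,0,0.03,-0.1],
    [1,-0.03,0,0,-0.1],
  ],
)

```text
time: 17.55
tool_pos: [0.5817, 0.0067, 0.2393]
tool_rot: [3.132, 0.001, 1.567]
contact_force: [0.7, -0.8, -0.2]
opening: 0.0915
grip_force: 0.0
```

Request:
send_rows(
  targets=[
    [1,-0.03,-0.01,0,0],
    [1,0,0,0,0],
    [1,0,0,0,0],
    [1,0,0,0,0],
  ],
)

```text
time: 17.95
tool_pos: [0.5495, -0.0028, 0.2349]
tool_rot: [3.141, -0.0, 1.571]
contact_force: [-0.2, -0.0, 0.5]
opening: 0.0922
grip_force: 0.0
```

```bash
cat > w.py <<'E'
import sys
from h import *
st,p,d=cap("wrist",sys.argv[1]); P=cloud("wrist",d,st).reshape(-1,3); H=hsv(p).reshape(-1,3).astype(int); print(st["tool_pos"],st["tool_rot"])
m=(np.hypot(P[:,0]-.482,P[:,1]+.022)<.05)&(P[:,2]>.025)&(P[:,2]<.035)
if m.sum()>50: print("collar",m.sum(),cv2.minEnclosingCircle(np.float32(P[m,:2])),np.median(P[m,2]))
q=np.hypot(P[:,0]-.6185,P[:,1]-.007)
m=(q<.03)&(q>.012)&(P[:,2]>.10)&(P[:,2]<.14)
if m.sum()>50: print("sleeve top",m.sum(),np.median(P[m],0),np.percentile(P[m,2],[5,50,95]),cv2.minEnclosingCircle(np.float32(P[m&(P[:,2]>.116)][:,:2])))
m=(q<.02)&(P[:,2]>.145)&(P[:,2]<.18); print("rod",m.sum(),np.nanmedian(P[m],0))
E
python3 w.py w3
```

```text
[ 0.5495 -0.0028  0.2349] [ 3.1407 -0.0001  1.5708]
collar 2110 ((0.480630487203598, -0.02388603799045086), 0.030178194865584373) 0.030187547937157166
sleeve top 1256 [0.6118 0.0148 0.1217] [0.1051 0.1217 0.1231] ((0.6191875338554382, 0.0072674681432545185), 0.02047499269247055)
rod 508 [0.6164 0.0076 0.1605]
```

The sleeve is seated, with its top at z = 0.122. The collar is centred at (0.4806, −0.0239). I'll turn the fingers to close along y, which keeps clear of the brush, then check once more before descending.

Request:
send_rows(
  targets=[
    [1,-0.02,-0.006,0,-0.143],
    [1,-0.02,-0.006,0,-0.143],
    [1,-0.02,-0.006,0,-0.143],
    [1,-0.009,-0.003,0,-0.143],
    [1,0,0,0,-0.143],
  ],
)

```text
time: 18.5
tool_pos: [0.4794, -0.0241, 0.2348]
tool_rot: [-3.141, 0.0, 0.85]
contact_force: [0.1, -0.6, -0.1]
opening: 0.092
grip_force: 0.0
```

Request:
send_rows(
  targets=[
    [1,0,0,0,-0.143],
    [1,0,0,0,-0.143],
    [1,0,0,0,-0.143],
    [1,0,0,0,-0.143],
    [1,0,0,0,-0.143],
  ],
)

```text
time: 19.0
tool_pos: [0.4805, -0.0238, 0.2346]
tool_rot: [-3.142, 0.0, 0.135]
contact_force: [0.0, 0.4, -0.0]
opening: 0.0918
grip_force: 0.0
```

Request:
send_rows(
  targets=[
    [1,0,0,0,-0.143],
    [1,0,0,0,0],
    [1,0,0,0,0],
    [1,0,0,0,0],
  ],
)

```text
time: 19.4
tool_pos: [0.4799, -0.0238, 0.2347]
tool_rot: [3.142, 0.0, 0.001]
contact_force: [0.2, 0.1, -0.2]
opening: 0.0921
grip_force: 0.0
```

```bash
python3 w.py w4
```

```text
[ 0.4799 -0.0238  0.2347] [3.1416 0.0002 0.0008]
collar 2205 ((0.48087525367736816, -0.023867923766374588), 0.029958471655845642) 0.030163947419346915
sleeve top 1600 [0.6117 0.0023 0.1219] [0.1065 0.1219 0.1233] ((0.6189338564872742, 0.0071070557460188866), 0.020318610593676567)
rod 699 [0.6162 0.004  0.1608]
```

View pics/w4.png

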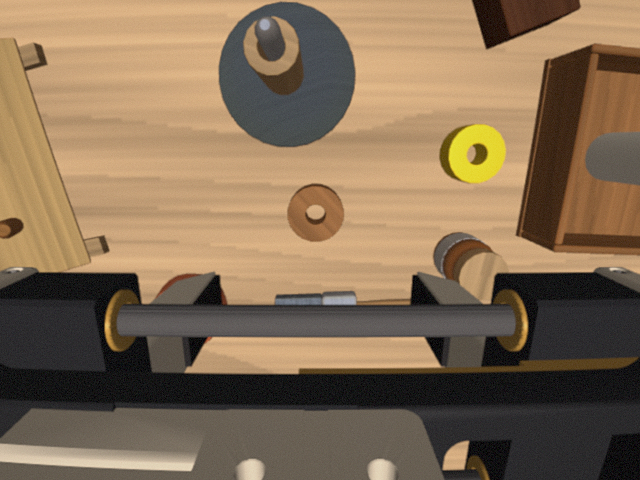

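The picture shows the collar at (315,212), the seated sleeve at (272,45), the yellow look-alike ring at (473,153), the jar at (480,270) and the pot at the lower left (190,290). I'll check the gripper body's clearance to the pot and jar, which are taller than its underside will be.

```bash
python3 - <<'E'
from h import *
for n in ("side","scene"):
    z=np.load(f"a4_{n}.npz");P=cloud(n,z["d"]).reshape(-1,3)
    m=(P[:,2]>.055)&(P[:,2]<.1)&(np.hypot(P[:,0]-.48,P[:,1]+.024)<.2)&(P[:,0]<.56)
    for nm,k in (("pot",m&(P[:,1]>.02)&(P[:,1]<.16)),("jar",m&(P[:,1]<-.08)&(P[:,1]>-.22))):
        if k.sum()>20: print(n,nm,k.sum(),np.percentile(P[k],2,axis=0),np.percentile(P[k],98,axis=0))
E
```

```text
side pot 618 [0.3432 0.0802 0.0563] [0.4072 0.1354 0.088 ]
side jar 491 [ 0.4047 -0.2119  0.0599] [ 0.4495 -0.1656  0.0771]
scene pot 521 [0.3569 0.0891 0.0556] [0.4114 0.1479 0.087 ]
scene jar 47 [ 0.4055 -0.1875  0.0562] [ 0.4318 -0.1597  0.0761]
```

Both are clear. Descending on the collar.

Request:
send_rows(
  targets=[
    [1,0.0008,0,-0.04,0],
    [1,0,0,-0.045,0],
    [1,0,0,-0.045,0],
    [1,0,0,-0.045,0],
    [1,0,0,-0.03,0],
  ],
  grip_force=25,
)

```text
time: 19.95
tool_pos: [0.4792, -0.0236, 0.0273]
tool_rot: [-3.141, 0.003, -0.001]
contact_force: [0.0, -0.9, 0.0]
opening: 0.0917
grip_force: 0.0
```

Request:
send_rows(
  targets=[
    [1,0,0,-0.012,0],
    [1,0,0,-0.008,0],
    [1,0,0,-0.003,0],
    [1,0,0,0,0],
  ],
)

```text
time: 20.35
tool_pos: [0.4812, -0.024, 0.0077]
tool_rot: [3.141, -0.002, -0.002]
contact_force: [0.4, 0.8, 1.1]
opening: 0.0913
grip_force: 0.0
```

Request:
send_rows(
  targets=[
    [0.3,0,0,0,0],
    [0.3,0,0,0,0],
    [0.3,0,0,0,0],
    [0.3,0,0,0,0],
    [0.3,0,0,0,0],
  ],
)

```text
time: 20.85
tool_pos: [0.4805, -0.0239, 0.0071]
tool_rot: [3.141, -0.0, -0.002]
contact_force: [-0.7, 0.1, 2.6]
opening: 0.0592
grip_force: 25.0
```

Request:
send_rows(
  targets=[
    [0.3,0,0,0,0],
    [0.3,0,0,0,0],
  ],
)

```text
time: 21.05
tool_pos: [0.4806, -0.0239, 0.0071]
tool_rot: [3.141, -0.0, -0.002]
contact_force: [-0.9, 0.7, 4.5]
opening: 0.0593
grip_force: 25.0
```

Request:
send_rows(
  targets=[
    [0.3,0,0,0.015,0],
    [0.3,0,0,0.04,0],
    [0.3,0,0,0.045,0],
    [0.3,0,0,0.045,0],
    [0.3,0,0,0.04,0],
  ],
)

```text
time: 21.55
tool_pos: [0.4802, -0.0239, 0.1937]
tool_rot: [3.141, -0.0, -0.002]
contact_force: [0.4, -0.4, -1.0]
opening: 0.0599
grip_force: 25.0
```

Request:
send_rows(
  targets=[
    [0.3,0.02,0.004,0,0],
    [0.3,0.035,0.008,0,0],
    [0.3,0.035,0.008,0,0],
    [0.3,0.03,0.007,0,0],
    [0.3,0.018,0.004,0,0],
  ],
)

```text
time: 22.05
tool_pos: [0.6199, 0.0077, 0.1908]
tool_rot: [-3.141, 0.001, -0.002]
contact_force: [-0.5, 0.5, -1.6]
opening: 0.0594
grip_force: 25.0
```

Request:
send_rows(
  targets=[
    [0.3,0,0,0,0],
    [0.3,0,0,0,0],
    [0.3,0,0,0,0],
  ],
)

```text
time: 22.35
tool_pos: [0.6174, 0.0069, 0.1916]
tool_rot: [3.142, 0.001, -0.002]
contact_force: [-1.1, -0.2, -0.5]
opening: 0.0593
grip_force: 25.0
```

```bash
python3 - <<'E'
from h import *
st=observe();t=st["tool_pos"];print(t)
for n in ("scene","side"):
    s,p,d=cap(n,"c1_"+n);P=cloud(n,d).reshape(-1,3);H=hsv(p).reshape(-1,3).astype(int);cam=c2w(n)[1][:3,3]
    Q=P[(np.hypot(P[:,0]-t[0],P[:,1]-t[1])<.05)&(P[:,2]>t[2]-.012)&(P[:,2]<t[2]+.03)&(H[:,0]<25)&(H[:,1]>70)]
    S=Q[Q[:,2]<t[2]-.002]; v=np.median(Q,0)-cam;v[2]=0;v/=np.linalg.norm(v)
    f=lambda q:np.hypot(Q[:,0]-q[0],Q[:,1]-q[1])-.03
    q=least_squares(f,(np.median(Q,0)+v*.03)[:2],loss="soft_l1",f_scale=.002).x
    print(n,len(Q),"collar-tcp",q-t[:2],np.median(abs(f(q))),"z",np.percentile(Q[:,2],[1,99])-t[2])
E
```

```text
[0.6174 0.0069 0.1916]
scene 531 collar-tcp [-0.0014  0.0047] 0.0030480966506864354 z [-0.0057  0.0267]
side 208 collar-tcp [0.0002 0.0007] 0.0015819775496979417 z [-0.0054  0.026 ]
```

Request:
send_rows(
  targets=[
    [0.3,0.001,0,-0.008,0],
    [0.3,0,0,-0.008,0],
    [0.3,0,0,-0.008,0],
    [0.3,0,0,-0.008,0],
    [0.3,0,0,0,0],
  ],
)

```text
time: 22.95
tool_pos: [0.6185, 0.0072, 0.158]
tool_rot: [-3.141, 0.003, -0.002]
contact_force: [-0.5, -0.4, -1.8]
opening: 0.0594
grip_force: 25.0
```

Request:
send_rows(
  targets=[
    [0.3,0,0,-0.01,0],
    [0.3,0,0,-0.01,0],
    [0.3,0,0,-0.005,0],
    [0.3,0,0,0,0],
    [0.3,0,0,0,0],
  ],
)

```text
time: 23.45
tool_pos: [0.6195, 0.0071, 0.1348]
tool_rot: [3.142, 0.0, -0.002]
contact_force: [-0.0, -0.4, -1.5]
opening: 0.0596
grip_force: 25.0
```

Sliding freely on the rod, about 5 mm to go.

Request:
send_rows(
  targets=[
    [0.3,0,0,-0.003,0],
    [0.3,0,0,0,0],
    [0.3,0,0,0,0],
  ],
)

```text
time: 23.75
tool_pos: [0.6194, 0.0071, 0.132]
tool_rot: [3.141, -0.0, -0.002]
contact_force: [-0.5, 0.0, -0.5]
opening: 0.0592
grip_force: 25.0
```

Request:
send_rows(
  targets=[
    [0.3,0,0,-0.0015,0],
    [0.3,0,0,0,0],
    [0.3,0,0,0,0],
  ],
)

```text
time: 24.05
tool_pos: [0.6194, 0.0071, 0.1303]
tool_rot: [3.142, 0.0, -0.002]
contact_force: [-0.2, 0.1, -0.9]
opening: 0.0594
grip_force: 25.0
```

Request:
send_rows(
  targets=[
    [0.3,0,0,-0.0015,0],
    [0.3,0,0,0,0],
    [0.3,0,0,0,0],
  ],
)

```text
time: 24.35
tool_pos: [0.6197, 0.0071, 0.1291]
tool_rot: [3.141, -0.001, -0.002]
contact_force: [0.7, 1.0, 0.0]
opening: 0.0595
grip_force: 25.0
```

Request:
send_rows(
  targets=[
    [0.3,0,0,-0.001,0],
    [0.3,0,0,0,0],
    [0.3,0,0,0,0],
  ],
)

```text
time: 24.65
tool_pos: [0.62, 0.0071, 0.1291]
tool_rot: [3.141, -0.002, -0.002]
contact_force: [-0.4, -0.0, 7.1]
opening: 0.0597
grip_force: 25.0
```

Request:
send_rows(
  targets=[
    [0.3,0,0,-0.0007,0],
    [0.3,0,0,0,0],
    [0.3,0,0,0,0],
  ],
)

```text
time: 24.95
tool_pos: [0.6202, 0.007, 0.1291]
tool_rot: [3.141, -0.003, -0.002]
contact_force: [-1.7, -0.5, 10.8]
opening: 0.0596
grip_force: 25.0
```

Request:
send_rows(
  targets=[
    [0.3,0,0,0.001,0],
    [1,0,0,0,0],
    [1,0,0,0,0],
    [1,0,0,0,0],
    [1,0,0,0,0],
  ],
)

```text
time: 25.45
tool_pos: [0.6192, 0.0071, 0.1277]
tool_rot: [3.142, 0.001, -0.002]
contact_force: [0.4, 0.3, -0.3]
opening: 0.0869
grip_force: 0.0
```

Request:
send_rows(
  targets=[
    [1,0,0,0,0],
    [1,0,0,0.015,0],
    [1,0,0,0.03,0],
    [1,0,0,0.04,0],
    [1,0,0,0.04,0],
  ],
)

```text
time: 25.95
tool_pos: [0.619, 0.0071, 0.2541]
tool_rot: [-3.142, 0.001, -0.002]
contact_force: [1.2, 1.0, -0.1]
opening: 0.0918
grip_force: 0.0
```

Request:
send_rows(
  targets=[
    [1,-0.04,0,0,0],
    [1,-0.04,0,0,0],
    [1,-0.04,0,0,0],
    [1,0,0,0,0],
    [1,0,0,0,0],
  ],
)

```text
time: 26.45
tool_pos: [0.4994, 0.0071, 0.2538]
tool_rot: [3.141, -0.002, -0.002]
contact_force: [-0.0, -0.0, -0.2]
opening: 0.0921
grip_force: 0.0
```

```bash
python3 - <<'E'
from h import *
st,p,d=cap("wrist","w5");P=cloud("wrist",d,st).reshape(-1,3);print(st["tool_pos"])
q=np.hypot(P[:,0]-.619,P[:,1]-.007);m=(q<.045)&(P[:,2]>.14)&(P[:,2]<.158)
print("collar top",m.sum(),np.percentile(P[m,2],[5,50,95]),cv2.minEnclosingCircle(np.float32(P[m,:2])))
_,a,_=cap("scene","f_scene");_,b,_=cap("side","f_side")
o=np.hstack([cv2.resize(a[150:350,170:370],None,fx=2,fy=2,interpolation=2),cv2.resize(b[180:480,300:600],(400,400))])
cv2.imwrite("pics/fin.png",o[:,:,::-1])
E
```

```text
[0.4994 0.0071 0.2538]
collar top 5719 [0.1503 0.1521 0.1534] ((0.6195858716964722, 0.005905722733587027), 0.030181249603629112)
```

View pics/fin.png

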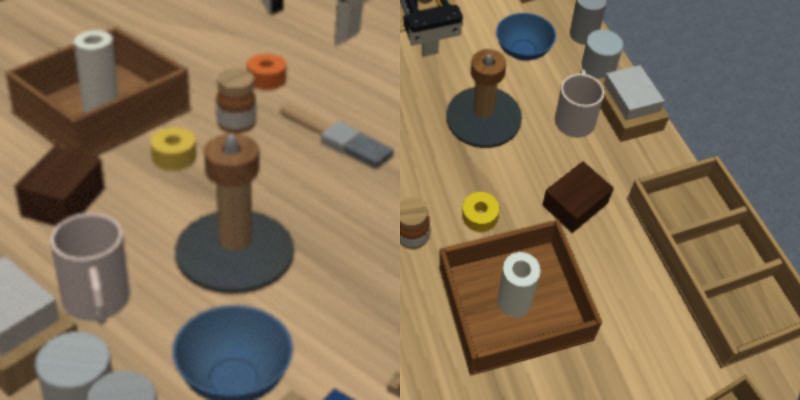

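The final crops show the tube standing in the crate at (97,70), and the sleeve on the foot with the collar on top at (232,160). The collar's top is at z = 0.152, which matches 22+100+30 mm, and the gripper is clear.

```bash
python3 -c "from cell import *; print(hand_in())"
```

```text
the job is handed in; nothing more can be done
None
```

Job handed in after about 27 s of robot time: the tube stands in the crate, the long sleeve is on the lamp's foot with the collar resting on it, and both wooden parts were lowered in the gripper until they touched down.

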